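# Uncover the young cheese and park its mould lid in the drip cradle

### The arm

A 6-joint arm with a two-finger parallel gripper is mounted at the origin on the work surface. World frame = base frame: x ahead of the robot, y to its left, z up, the work surface at z = 0. Lengths are in m, angles in rad, forces in N, time in s.
With the tool pointing down it reaches from about 0.4 to 0.925 m from the base axis. Payload 12.5 kg.
Tool frame: the origin (TCP) lies at the very end of the fingers, on their centre line; the grasp point (between the pads) lies 19 mm behind it (manip.grasp_offset is the distance from the TCP to the grasp point, in m); z points along the fingers, y is the line along which they close (so a half turn about z gives the same grasp; the last joint's range is limited). The gripper opens to 95 mm and grips with 3 to 60 N. Pads are 20 mm wide; open, the fingers measure 119 mm over their backs; the gripper's body (75 mm by 180 mm) begins 59 mm behind the grasp point.
Start: joints at [1.095, 0.491, 1.559, -0, 1.092, -0.106], TCP at [0.226, 0.583, 0.215] pointing down, gripper open.
Joint ranges: [-3.1, 3.1], [-0.84, 2.19], [0.05, 2.79], [-1.13, 4.28], [0.06, 2.93], [-2.69, 2.69]. Speed limits (rad/s): [2.22, 2.22, 2.79, 3.14, 3.14, 3.14].

### API

Orientations are given as a unit quaternion [w, x, y, z].
In Python, from cell import manip gives the robot as it stands. The module is installed in compiled form; this text tells all that it offers.
- The arm moves only by the tool apply_moves, never from a script. Its arguments are lists of equal length, an entry for each row: "travel": the shift along the tool's x, y, z in mm, a list of three; "rotation": the turn, a rotation vector about the tool's x, y, z in degrees, a list of three; "gripper": the opening, from 0 (shut) to 1 (fully open). A call has 1 to 20 rows; each row is the pose to reach, as a shift and turn from the pose commanded when the call began, along the tool's axes at that moment; what a row does not reach only later rows make up. A row lasts 1/8 s, in which the tool goes at most 62.5 mm and 10.7 degrees, less where a joint would pass 70% of its speed; a pose out of reach is approached as far as the arm can. A call with a gripper value outside its range is refused whole. The fingers move at their own pace and stop on an object; "grip_force" is the grip in N (left out, the last holds). Time passes only in rows, so rows that repeat a pose let the fingers close. It gives the time, the measured TCP pose, the force, the opening and the grip force at its end, in the units of the state.
- manip.get_obs(): the state, without advancing time (a new reading comes with each control period).
- manip.capture(name): name is "side" or "top" or "wrist"; returns the picture (420x560x3 uint8, red, green, blue); there is no depth.
- manip.camera_model(name): a dict with "fx", "fy", "cx", "cy" (pixels), "dist" ([k1, k2, p1, p2, k3] as OpenCV has them; the pictures are not rectified), "world_from_camera" (4x4, takes a point from camera to world coordinates). Camera axes: x right, y up, looking along -z (the intrinsics and any distortion apply to the point x, -y, -z); pixel columns grow to the right and rows downward; lengths in m; the calibration is good to about 2 mm. A picture is of the moment at which its call begins: read the wrist's pose just before it. camera_model takes no time and is no camera call; for the wrist camera it gives the pose at the moment of the call.
- manip.job_done(): hands the job in; it is judged then, once.
The state is a dict: "time": time; "joints": joint angles; "dq": joint speeds; "tau": joint torques, N m; "ee_pos": TCP position; "ee_rot": TCP orientation; "contact_force": force on the tool from outside, world axes, zero at the start; "moment": the same for the moment, N m; "gripper_width": finger opening in m; "grip_force": force on a finger pad.
Only numpy, scipy, OpenCV 4.12 (cv2) and the standard library are available. Lean on these libraries where they do the work, as an engineer would, in place of code of your own. Each camera call takes 0.05 s, during which the arm holds its last target. There are 200 camera calls.

### The job

Lift the blue lid off its cheese mould and set it, knob up, down flat between the pins of the empty drip cradle, without dropping it, then let go. Leave everything else where it stands: the moulds, the other lids and the things around them.

Things in the scene. Friction and masses are not known exactly. Their poses are not given: they have to be found in the camera images.
- lid_blue: Solid plastic lid, blue: plug foot 90 mm diameter, 12 mm high; on it a disc 110 mm diameter, 6 mm thick (12 to 18 mm above the origin); on that a central round knob 30 mm diameter, 34 mm tall (18 to 52 mm). Origin: centre of the plug's underside, z up through the knob. 0.16 kg. Starts loose on mould_a, plug in its mouth, disc on its rim, origin 78 mm above the table; lifts straight off.
- mould_a: Loose white perforated cheese mould, a round pot 110 mm outside and 100 mm inside diameter, 90 mm tall, with a pale young cheese inside (top 58 mm up), about 0.7 kg. It wears the blue lid. Origin: centre of its underside, z up.
- cradle_free: Steel drip cradle fixed to the table: round base plate 144 mm diameter, 8 mm thick, and six round-topped dark pins 8 mm thick on a 132 mm circle (124 mm free between), tops 39 mm above the table. A lid stands with its plug on the plate, its disc between the pins. This one is empty. Origin: centre of the plate's underside, z up.
- cradle_used: Steel drip cradle fixed to the table: round base plate 144 mm diameter, 8 mm thick, and six round-topped dark pins 8 mm thick on a 132 mm circle (124 mm free between), tops 39 mm above the table. A lid stands with its plug on the plate, its disc between the pins. This one already holds the orange lid. Origin: centre of the plate's underside, z up.
- mould_b: Loose white perforated cheese mould, a round pot 110 mm outside and 100 mm inside diameter, 90 mm tall, with a pale young cheese inside (top 58 mm up), about 0.7 kg. It wears the green lid and stays covered. Origin: centre of its underside, z up.
- lid_green: Solid plastic lid, green: plug foot 90 mm diameter, 12 mm high; on it a disc 110 mm diameter, 6 mm thick (12 to 18 mm above the origin); on that a central round knob 30 mm diameter, 34 mm tall (18 to 52 mm). Origin: centre of the plug's underside, z up through the knob. It stays on mould_b.
- lid_orange: Solid plastic lid, orange: plug foot 90 mm diameter, 12 mm high; on it a disc 110 mm diameter, 6 mm thick (12 to 18 mm above the origin); on that a central round knob 30 mm diameter, 34 mm tall (18 to 52 mm). Origin: centre of the plug's underside, z up through the knob. It stays in cradle_used.
- brush: Rind brush 170 mm long, lying on the table along its x axis. Bystander.
- jar: Jar with a steel cap, 54 mm diameter, 75 mm tall. Origin: centre of its underside. Bystander.
- weight: Brass scale weight, 48 mm diameter, 62 mm tall. Origin: centre of its underside. Bystander.
Things that resemble listed ones, but are neither listed nor needed, are in the scene too. Leave any pink look-alike of the cradle_free alone.

How it is judged:
By the outcome, as a careful person would: the job done as asked, in the order asked, and still so for the second after the job is handed in, with the robot touching nothing.
It also fails if it takes over 42 s, if anything falls off the work surface, if the arm or the gripper's body presses on something with over 40 N, if the wrist force passes 120 N, or if a joint passes its speed limit or range.

## Working session

There is one attempt and no reset: what is moved stays moved. The work goes in short steps, Python scripts to look and compute and a tool call to move; the robot and the scene stay as the last step left them, time stands still between calls to the robot, and variables do not carry over. Pictures are saved under pics/ and viewed, at most 10 in all, crops included, and the job is handed in when it is done.

Besides the shell and the picture viewer there is one more tool, called after ">>>" as a command line: name --argument value ..., lists and objects as JSON in quotes. apply_moves: Moves the arm, as the interface text tells. Its arguments: {"type":"object","properties":{"travel":{"type":"array"},"rotation":{"type":"array"},"gripper":{"type":"array"},"grip_force":{"type":"number"}},"required":["travel","rotation","gripper"]}

```bash
mkdir -p pics
python3 - <<'E'
from cell import manip
import cv2
for n in ("top","side"):
    cv2.imwrite(f"pics/{n}1.png",manip.capture(n)[:,:,::-1])
    m=manip.camera_model(n);print(n,m)
o=manip.get_obs();print(o['time'],o['ee_pos'],o['ee_rot'],manip.grasp_offset,o['gripper_width'])
E
```

```text
top {'fx': 476.58360946742346, 'fy': 476.58360946742346, 'cx': 285.1034582194362, 'cy': 212.53896818705462, 'dist': array([0.04772155, 0.        , 0.        , 0.        , 0.        ]), 'world_from_camera': array([[ 5.24935618e-04,  9.84636948e-01, -1.74613302e-01,
         2.14897545e-01],
       [-9.99998914e-01,  2.76361621e-04, -1.44788044e-03,
        -3.80047054e-05],
       [-1.37738016e-03,  1.74613872e-01,  9.84636023e-01,
         1.45509011e+00],
       [ 0.00000000e+00,  0.00000000e+00,  0.00000000e+00,
         1.00000000e+00]])}
side {'fx': 415.98380143097654, 'fy': 415.98380143097654, 'cx': 280.2985234547651, 'cy': 207.25753277269533, 'dist': array([-0.03589895,  0.        ,  0.        ,  0.        ,  0.        ]), 'world_from_camera': array([[ 0.97385078,  0.14814044, -0.17224711,  0.29463073],
       [-0.22714425,  0.61990629, -0.75108034, -0.74167233],
       [-0.00448831,  0.77056511,  0.63734548,  0.68165594],
       [ 0.        ,  0.        ,  0.        ,  1.        ]])}
0.1 [0.22577024 0.58254692 0.21411254] [-1.46240003e-04  1.83862847e-01  9.82951771e-01 -4.98506459e-04] 0.0188 0.09499232540320914
```

View pics/top1.png

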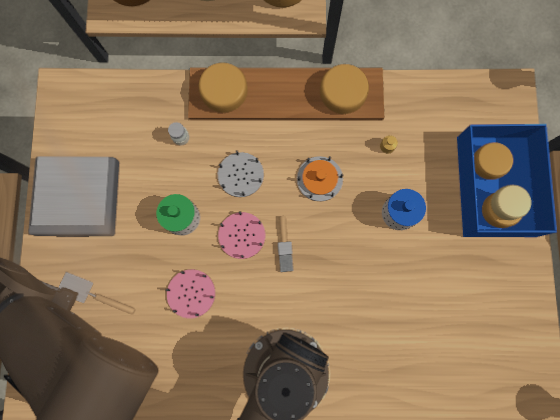

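View pics/side1.png

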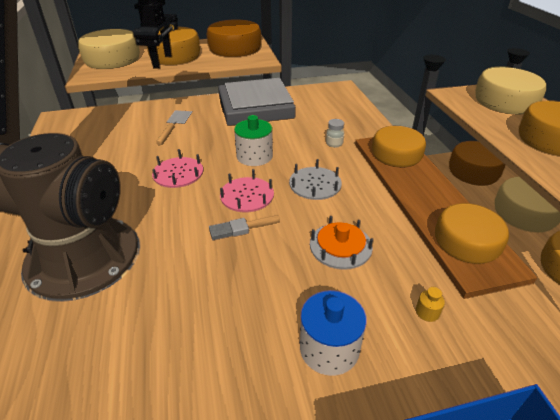

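The blue lid on its mould is at top (406,208), side (333,318). Candidates for the cradle in the top picture:
- Steel grey at (240,174), empty.
- Steel grey at (320,178), holding the orange lid.
- Pink at (242,235) and (191,293), which are look-alikes.

The one meant is the grey empty cradle at top (240,174), side (316,182). I'll confirm it in a crop and measure both things.

```bash
cat > h.py <<'E'
import numpy as np, cv2
from cell import manip
from scipy.optimize import least_squares
def proj(m,P):
    T=np.linalg.inv(m["world_from_camera"]); p=(T[:3,:3]@np.atleast_2d(P).T).T+T[:3,3]
    p=p*[1,-1,-1]; K=np.array([[m["fx"],0,m["cx"]],[0,m["fy"],m["cy"]],[0,0,1]])
    return cv2.projectPoints(p,np.zeros(3),np.zeros(3),K,np.array(m["dist"]))[0][:,0]
t=np.linspace(0,2*np.pi,90)
def ring(r,z): return np.c_[r*np.cos(t),r*np.sin(t),z+0*t]
LID=[np.r_[ring(.055,.012),ring(.055,.018)],np.r_[ring(.015,.018),ring(.015,.052)]]
PLATE=[np.r_[ring(.072,0),ring(.072,.008)]]
def cen(m,parts,x,y,z):
    im=np.zeros((3360,4480),np.uint8)
    for q in parts:
        h=cv2.convexHull(((proj(m,q+[x,y,z])+.5)*8).astype(np.int32)); cv2.fillConvexPoly(im,h,1)
    M=cv2.moments(im,True); return np.array([M['m10'],M['m01']])/M['m00']/8-.5, M['m00']/64
def mask(img,f,near,hull=False):
    mk=f(cv2.cvtColor(img,cv2.COLOR_RGB2HSV).astype(int)).astype(np.uint8)
    if hull: mk=cv2.morphologyEx(mk,cv2.MORPH_CLOSE,np.ones((3,3)))
    n,l,s,c=cv2.connectedComponentsWithStats(mk); k=1+np.argmin(np.hypot(*(c[1:]-near).T)+1e3*(s[1:,4]<100))
    mk=(l==k).astype(np.uint8)
    if hull:
        pts=cv2.findNonZero(mk); mk[:]=0; cv2.fillConvexPoly(mk,cv2.convexHull(pts),1)
    M=cv2.moments(mk,True); return np.array([M['m10'],M['m01']])/M['m00'],M['m00']
def locate(cams,parts,z,obs,x0):
    f=lambda v:np.concatenate([cen(m,parts,v[0],v[1],z)[0]-o for m,o in zip(cams,obs)])
    r=least_squares(f,x0,diff_step=.004); return r.x,r.fun
E
python3 - <<'E'
from h import *
I={n:cv2.imread(f"pics/{n}1.png")[:,:,::-1].copy() for n in("top","side")}
C={n:manip.camera_model(n) for n in I}
blue=lambda h:(abs(h[...,0]-112)<14)&(h[...,1]>150)&(h[...,2]>60)
grey=lambda h:(h[...,1]<45)&(h[...,2]>90)
for nm,f,near,parts,z,x0,hu in(("lid",blue,dict(top=(406,208),side=(333,318)),LID,.078,(.49,-.33),False),("cradle",grey,dict(top=(240,174),side=(316,182)),PLATE,0,(.58,.13),True)):
    ob={n:mask(I[n],f,near[n],hu) for n in I}
    for S in(["top"],["side"],["top","side"]):
        x,r=locate([C[n] for n in S],parts,z,[ob[n][0] for n in S],x0)
        print(nm,S,x.round(4),r.round(2),[(ob[n][1],round(cen(C[n],parts,*x,z)[1])) for n in S])
a=cv2.resize(I["top"][135:215,200:280],(380,380),interpolation=2);b=cv2.resize(I["side"][142:222,276:356],(380,380),interpolation=2)
cv2.imwrite("pics/crop.png",np.hstack([a,b])[:,:,::-1])
from scipy.spatial.transform import Rotation as R
o=manip.get_obs();q=o['ee_rot'];print(R.from_quat(q,scalar_first=True).as_matrix().round(4))
E
```

```text
lid ['top'] [ 0.4733 -0.3494] [-0. -0.] [(1081.0, 1149)]
lid ['side'] [ 0.4742 -0.3509] [-0. -0.] [(2769.0, 2957)]
lid ['top', 'side'] [ 0.474  -0.3505] [ 0.37 -0.23 -0.17 -0.18] [(1081.0, 1150), (2769.0, 2952)]
cradle ['top'] [0.5943 0.1422] [-0.  0.] [(1642.0, 1650)]
cradle ['side'] [0.5954 0.1412] [0. 0.] [(1304.0, 1399)]
cradle ['top', 'side'] [0.595  0.1418] [ 0.13 -0.21 -0.21 -0.11] [(1642.0, 1649), (1304.0, 1397)]
[[-9.324e-01  3.615e-01 -5.000e-04]
 [ 3.615e-01  9.324e-01 -9.000e-04]
 [ 1.000e-04 -1.000e-03 -1.000e+00]]
```

View pics/crop.png

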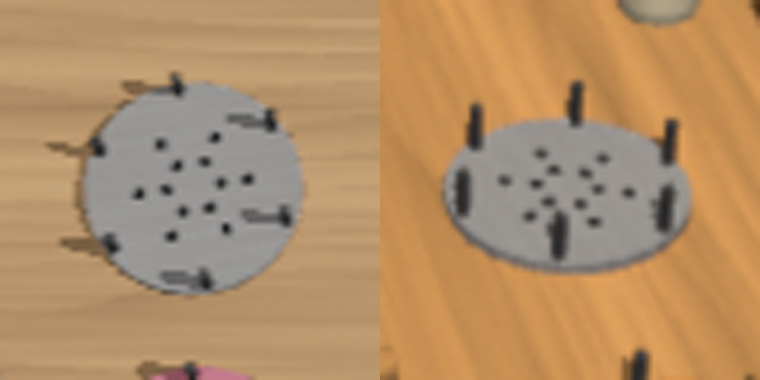

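The crop confirms it: grey steel plate, six dark pins, no lid. The two cameras agree within about 1.7 mm. The lid is at (0.474, -0.3505) and the cradle at (0.595, 0.142), both within reach. I'm going above the lid by a via point outside the inner reach limit.

>>> apply_moves --travel '[[-449,-344,0],[-449,-344,0],[-449,-344,0],[-449,-344,0],[-449,-344,0],[-449,-344,0],[-449,-344,0],[-449,-344,0],[-449,-344,0],[-569,-780,0],[-569,-780,0],[-569,-780,0],[-569,-780,0],[-569,-780,0],[-569,-780,0],[-569,-780,0],[-569,-780,0],[-569,-780,0],[-569,-780,0],[-569,-780,0]]' --rotation '[[0,0,0],[0,0,0],[0,0,0],[0,0,0],[0,0,0],[0,0,0],[0,0,0],[0,0,0],[0,0,0],[0,0,0],[0,0,0],[0,0,0],[0,0,0],[0,0,0],[0,0,0],[0,0,0],[0,0,0],[0,0,0],[0,0,0],[0,0,0]]' --gripper '[1,1,1,1,1,1,1,1,1,1,1,1,1,1,1,1,1,1,1,1]' --grip_force 20

```text
time: 2.6
ee_pos: [0.4749, -0.3487, 0.2148]
ee_rot: [0.0, 0.183, 0.983, 0.0]
contact_force: [-0.3, -0.1, -0.5]
gripper_width: 0.0946
grip_force: 0.0
```

Run:
```python
from h import *
from scipy.spatial.transform import Rotation as R
o=manip.get_obs();m=manip.camera_model("wrist");im=manip.capture("wrist")
cv2.imwrite("pics/w1.png",im[:,:,::-1])
top=manip.capture("top");side=manip.capture("side")
Rm=R.from_quat(o['ee_rot'],scalar_first=True).as_matrix()
print(o['time'],o['ee_pos'],o['joints'].round(3));print(Rm.round(4))
blue=lambda h:(abs(h[...,0]-112)<14)&(h[...,1]>150)&(h[...,2]>60)
ob,a=mask(im,blue,proj(m,[[.474,-.3505,.096]])[0]);x,r=locate([m],LID,.078,[ob],(.474,-.3505))
print(ob,a,cen(m,LID,*x,.078),x)
print("tool delta mm",1e3*Rm.T@(np.r_[.474,-.3505,.103]-o['ee_pos']))
```

```text
2.6 [ 0.47492311 -0.34871557  0.21483714] [-0.746  0.44   1.649  0.     1.053 -1.948]
[[-9.330e-01  3.598e-01  2.000e-04]
 [ 3.598e-01  9.330e-01  1.000e-04]
 [-1.000e-04  2.000e-04 -1.000e+00]]
[276.00277613 196.77166369] 10086.0 (array([276.00523995, 196.77006528]), 10489.203125) [ 0.47396362 -0.34879173]
tool delta mm [  0.23342833  -2.01572639 111.83677749]
```

View pics/w1.png

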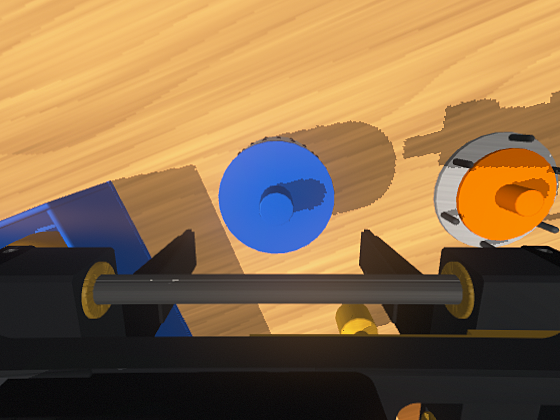

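The wrist picture shows the blue knob at (277,205), centred between the fingers. The wrist estimate (0.474, -0.349) agrees with the cameras, so I descend and grip.

>>> apply_moves --travel '[[0,-1,40],[0,-1,75],[0,-1,100],[0,-1,112],[0,-1,112],[0,-1,112],[0,-1,112],[0,-1,112],[0,-1,112],[0,-1,112],[0,-1,112],[0,-1,112],[0,-1,112]]' --rotation '[[0,0,0],[0,0,0],[0,0,0],[0,0,0],[0,0,0],[0,0,0],[0,0,0],[0,0,0],[0,0,0],[0,0,0],[0,0,0],[0,0,0],[0,0,0]]' --gripper '[0.8,0.8,0.8,0.8,0.8,0.1,0.1,0.1,0.1,0.1,0.1,0.1,0.1]' --grip_force 25

```text
time: 4.38
ee_pos: [0.4742, -0.3511, 0.1027]
ee_rot: [0.0, 0.184, 0.983, 0.0]
contact_force: [1.3, 1.7, 1.6]
gripper_width: 0.0296
grip_force: 25.0
```

>>> apply_moves --travel '[[0,0,-8],[0,0,-20],[0,0,-40],[0,0,-60],[0,0,-80],[0,0,-90],[0,0,-90]]' --rotation '[[0,0,0],[0,0,0],[0,0,0],[0,0,0],[0,0,0],[0,0,0],[0,0,0]]' --gripper '[0.1,0.1,0.1,0.1,0.1,0.1,0.1]'

```text
time: 5.25
ee_pos: [0.4742, -0.3512, 0.1933]
ee_rot: [0.001, 0.184, 0.983, -0.0]
contact_force: [-1.3, -0.6, -2.5]
gripper_width: 0.0295
grip_force: 25.0
```

>>> apply_moves --travel '[[2,15,0],[6,45,0],[11,85,0],[16,125,0],[21,165,0],[26,205,0],[31,245,0],[36,285,0],[42,325,0],[47,365,0],[52,405,0],[57,440,0],[60,470,0],[63,492,0],[64,503,0],[64,503,0],[64,503,0],[64,503,0]]' --rotation '[[0,0,0],[0,0,0],[0,0,0],[0,0,0],[0,0,0],[0,0,0],[0,0,0],[0,0,0],[0,0,0],[0,0,0],[0,0,0],[0,0,0],[0,0,0],[0,0,0],[0,0,0],[0,0,0],[0,0,0],[0,0,0]]' --gripper '[0.1,0.1,0.1,0.1,0.1,0.1,0.1,0.1,0.1,0.1,0.1,0.1,0.1,0.1,0.1,0.1,0.1,0.1]'

```text
time: 7.5
ee_pos: [0.5962, 0.1403, 0.1927]
ee_rot: [0.0, 0.184, 0.983, 0.0]
contact_force: [-0.2, 0.1, -3.0]
gripper_width: 0.0297
grip_force: 25.0
```

Run:
```python
from h import *
from scipy.spatial.transform import Rotation as R
o=manip.get_obs();Rm=R.from_quat(o['ee_rot'],scalar_first=True).as_matrix()
print(o['time'],o['ee_pos'],o['contact_force'],o['gripper_width'])
I={n:manip.capture(n) for n in("side","wrist","top")}
C={n:manip.camera_model(n) for n in I}
cv2.imwrite("pics/m.png",cv2.resize(np.hstack([I["side"],I["wrist"]]),(800,300),interpolation=cv2.INTER_AREA)[:,:,::-1])
blue=lambda h:(abs(h[...,0]-112)<14)&(h[...,1]>150)&(h[...,2]>60)
p=o['ee_pos']; z=p[2]-.025
for n in("side","wrist"):
    ob,a=mask(I[n],blue,proj(C[n],[[p[0],p[1],z+.018]])[0]);x,r=locate([C[n]],LID,z,[ob],p[:2]);print(n,a,cen(C[n],LID,*x,z),x)
print("tool delta",1e3*Rm.T@(np.r_[.595,.1418,.033]-p))
```

```text
7.5 [0.59622354 0.14027873 0.19271651] [-0.22766285  0.14521347 -3.03817067] 0.029712620232326212
side 695.0 (array([318.85591303, 126.32577382]), 928.828125) [0.59209587 0.1265794 ]
wrist 13606.0 (array([273.91874447, 212.84230072]), 26753.5625) [0.58063703 0.14531594]
tool delta [  1.69196955   0.96835605 159.71654674]
```

View pics/m.png

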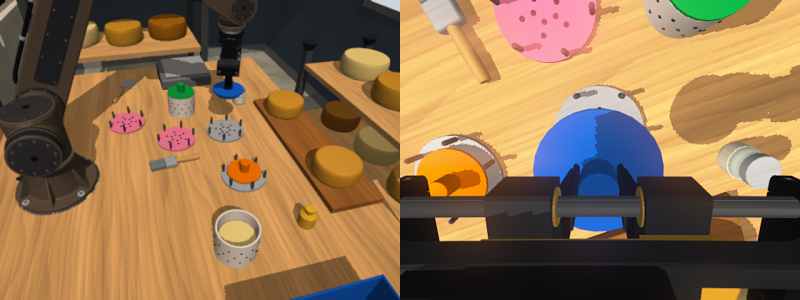

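The lid is held level above the cradle: side picture about (320,127), with the empty cradle below it at about (316,182). The mould stayed put. The gripper hides part of the lid, so those two mask centroids are biased. I'll use the TCP position instead and descend gently, stopping 8 mm short to check the fit.

>>> apply_moves --travel '[[2,1,15],[2,1,40],[2,1,70],[2,1,100],[2,1,120],[2,1,130],[2,1,137],[2,1,143],[2,1,148],[2,1,152],[2,1,152],[2,1,152]]' --rotation '[[0,0,0],[0,0,0],[0,0,0],[0,0,0],[0,0,0],[0,0,0],[0,0,0],[0,0,0],[0,0,0],[0,0,0],[0,0,0],[0,0,0]]' --gripper '[0.1,0.1,0.1,0.1,0.1,0.1,0.1,0.1,0.1,0.1,0.1,0.1]'

```text
time: 9.15
ee_pos: [0.5949, 0.1427, 0.0408]
ee_rot: [0.0, 0.184, 0.983, 0.0]
contact_force: [0.1, 0.2, -2.1]
gripper_width: 0.0298
grip_force: 25.0
```

Run:
```python
from h import *
w=manip.capture("wrist");s=manip.capture("side")
cv2.imwrite("pics/d.png",np.hstack([cv2.resize(w,(400,300)),cv2.resize(s[120:225,246:386],(400,300),interpolation=2)])[:,:,::-1])
```

```text
(no output)
```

View pics/d.png

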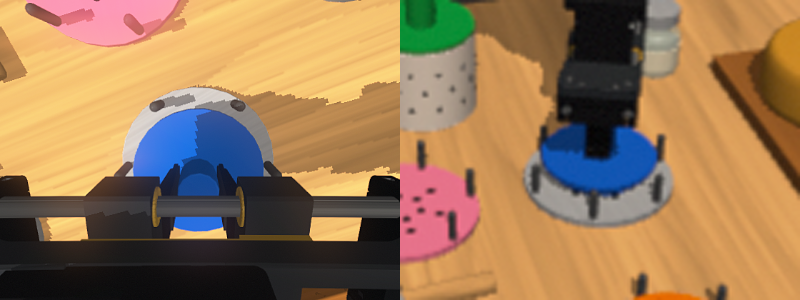

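The blue disc (wrist (203,165), side (600,158) in the composite) sits inside the pin ring, touching nothing. I lower the last 8 mm.

>>> apply_moves --travel '[[0,-1,3],[0,-1,6],[0,-1,7],[0,-1,8],[0,-1,8],[0,-1,8]]' --rotation '[[0,0,0],[0,0,0],[0,0,0],[0,0,0],[0,0,0],[0,0,0]]' --gripper '[0.1,0.1,0.1,0.1,0.1,0.1]'

```text
time: 10.0
ee_pos: [0.5944, 0.1418, 0.0327]
ee_rot: [0.0, 0.184, 0.983, 0.0]
contact_force: [-0.1, -0.4, -1.6]
gripper_width: 0.0294
grip_force: 25.0
```

Contact is just starting, so I press down in small steps until it bears.

>>> apply_moves --travel '[[0,0,0.5],[0,0,1],[0,0,1],[0,0,1]]' --rotation '[[0,0,0],[0,0,0],[0,0,0],[0,0,0]]' --gripper '[0.1,0.1,0.1,0.1]'

```text
time: 10.5
ee_pos: [0.5945, 0.1418, 0.0326]
ee_rot: [0.0, 0.184, 0.983, 0.0]
contact_force: [-4.1, -1.8, 9.5]
gripper_width: 0.0295
grip_force: 25.0
```

The lid bears on the plate at the expected height (TCP 32.6 mm, +9.5 N). I release part-open inside the pins and rise.

>>> apply_moves --travel '[[0,0,-1],[0,0,-1],[0,0,-1],[0,0,-1],[0,0,-1],[0,0,-1],[0,0,-15],[0,0,-40],[0,0,-80],[0,0,-130],[0,0,-170],[0,0,-170],[0,0,-170]]' --rotation '[[0,0,0],[0,0,0],[0,0,0],[0,0,0],[0,0,0],[0,0,0],[0,0,0],[0,0,0],[0,0,0],[0,0,0],[0,0,0],[0,0,0],[0,0,0]]' --gripper '[0.1,0.5,0.5,0.5,0.5,0.5,0.5,0.5,0.5,0.5,0.5,0.5,0.5]'

```text
time: 12.12
ee_pos: [0.594, 0.1417, 0.2016]
ee_rot: [-0.0, 0.184, 0.983, -0.0]
contact_force: [-0.3, 0.5, -0.1]
gripper_width: 0.0478
grip_force: 0.0
```

Run:
```python
from h import *
w=manip.capture("wrist");m=manip.camera_model("wrist");s=manip.capture("side")
cv2.imwrite("pics/e.png",np.hstack([cv2.resize(w,(400,300)),cv2.resize(s,(400,300))])[:,:,::-1])
blue=lambda h:(abs(h[...,0]-112)<14)&(h[...,1]>150)&(h[...,2]>60)
ob,a=mask(w,blue,proj(m,[[.595,.142,.026]])[0]);x,r=locate([m],LID,.008,[ob],(.595,.142));print(x,a,cen(m,LID,*x,.008)[1])
```

```text
[0.5935448  0.14301732] 7189.0 7562.59375
```

View pics/e.png

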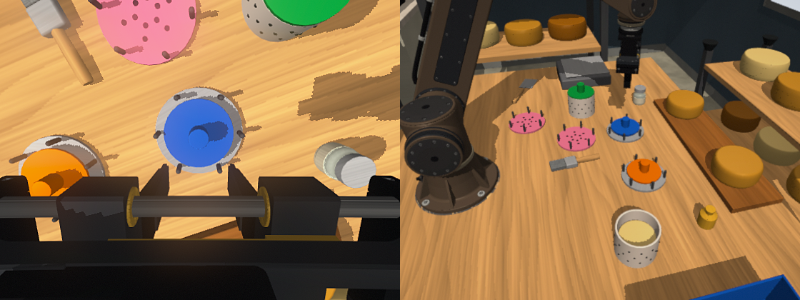

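The lid lies flat, knob up, inside the pin ring (wrist (200,133)), and everything else stands as it was. The gripper is clear, so I'm handing in.

```bash
python3 -c "
from cell import manip
print(manip.job_done())"
```

```text
the job is handed in; nothing more can be done
None
```

The blue lid now sits flat and knob up between the pins of the empty grey cradle, released with the gripper clear; nothing else moved that I could see, and I handed the job in at about 12 s of the 42 s allowed.

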